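# Fasten the jewellery chest with its hasp and pin

### The arm

A 7-joint arm with a two-finger parallel gripper is mounted at the origin on the work surface. World frame = base frame: x ahead of the robot, y to its left, z up, the work surface at z = 0. Lengths are in m, angles in rad, forces in N, time in s.
With the tool pointing down it reaches from about 0.425 to 0.95 m from the base axis. Payload 4.7 kg.
Tool frame: the origin (TCP) lies between the finger pads; the fingertips stand 25 mm ahead of it and the grasp point (between the pads) lies 6 mm ahead of it; x points along the fingers, z is the direction in which the jaws open and shut, and the axes are right-handed (so a half turn about x gives the same grasp; the last joint's range is limited). The gripper opens to 85 mm and grips with 20 to 120 N. Pads are 22 mm wide; open, the fingers measure 114 mm over their backs; the gripper's body (76 mm by 85 mm) begins 54 mm behind the grasp point. The pads swing forward as they close: fully open they stand 13 mm farther back than shut.
Start: joints at [1.255, 0.469, -0.049, 1.532, 0.024, 1.141, -0.082], TCP at [0.191, -0.647, 0.256] pointing down, gripper open.
Joint ranges: [-2.59, 2.59], [-0.33, 1.99], [-1.39, 1.29], [0.1, 2.45], [-1.04, 4.18], [0.21, 1.99], [-2.66, 2.66]. Speed limits (rad/s): [2.57, 2.57, 3.14, 3.14, 3.14, 3.14, 3.14].

### API

Orientations are given as a 3x3 rotation matrix whose columns are the frame's x, y, z axes.
In Python, from rig import * gives the robot as it stands. Calls block until the motion is done:
- movep(position, orientation): joint-space move of the TCP to a pose.
- move_l(position, attitude=None, feed=0.15, until_force=None): straight line of the TCP; attitude=None keeps the orientation; feed is the mean speed in m/s. With until_force (N) it stops when the force on the tool has changed by that much, and returns True; else False.
- move_joints(angles): joint-space move.
- command_gripper(opening, newtons=None): finger opening in m; newtons is the grip in N (None keeps the last); returns when the fingers have stopped.
- sleep(seconds).
- inverse_kinematics(position, orientation): joint angles nearest the present ones, or None.
- sense(): the state.
- camera(name): name is "scene" or "top" or "wrist"; returns (picture, depth): 400x640x3 uint8, red, green, blue; 400x640 float32, m along the optical axis (not along the pixel's ray), 0 where there is no reading.
- camera_params(name): a dict with "K" (3x3 intrinsics, pixels), "position" and "rotation" of the camera in the world; the wrist camera has in their place "tool_from_camera" (4x4, takes a point from camera to tool coordinates, whose origin is the TCP and whose axes are the tool frame's). Camera axes: x right, y down, z forward; pixel columns grow to the right and rows downward; lengths in m; the calibration is good to about 2 mm. A picture is of the moment at which its call begins: read the wrist's pose just before it. camera_params takes no time and is no camera call.
A pose or a line that the arm cannot do raises Unreachable and nothing moves.
- finish_job(): hands the job in, once; it reports no verdict.
The state is a dict: "time_s": time; "joint_pos": joint angles; "qd": joint speeds; "joint_efforts": joint torques, N m; "position": TCP position; "tcp_rot": TCP orientation; "wrist_force": force on the tool from outside, world axes, zero at the start; "ft_torque": the same for the moment, N m; "finger_gap": finger opening in m.
Only numpy, scipy, OpenCV 4.12 (cv2) and the standard library are available. Lean on these libraries where they do the work, as an engineer would, in place of code of your own. Each camera call takes 0.05 s, during which the arm holds its last target.

### The job

Lock up the jewellery chest: swing the brass hasp down over the steel staple until it lies flat on the sloping front, then take the orange-handled pin out of its blue stand and slide it down through the staple's loop until the handle rests on the staple, and let go. Leave everything else on the dresser where it is.

Things in the scene. Friction and masses are not known exactly. Their poses are not given: they have to be found in the camera images.
- chest: Fixed wooden jewellery chest, 228 x 228 mm on plan, 160 mm high with a level lid top; origin under its middle, z up. Its front (towards +x of its frame, away from the robot give or take 20 degrees) leans back 35 degrees from vertical: top edge at x 18.5, z 160 mm, foot at x 116, z 21 mm. Width 220 mm along y.
- staple: Steel staple on the sloping front. Origin: centre of its loop opening, 28 mm out from the slope, 82 mm down it from the top edge. z: the loop's through-axis, up along the slope, 35 degrees from vertical; x: straight out of the slope; y: level, sideways. Opening 24 mm along x, 20 mm along y. Bars span z -4 to 4, y -16 to 16 mm, and reach x = 18 mm; the slope is at x = -28 mm.
- hasp_hinge (a point): Mid-point of the hasp's hinge axis, which is parallel to the staple's y; in the staple's frame it lies at x = -24, y = 0, z = +70 mm (near the top edge of the sloping front).
- hasp (a joint): Angle of the brass hasp (rad): 0 = flat on the slope, staple standing through its slot; grows as it swings outward and up (pi/2 = straight out of the slope), at most 2.2. Stiff hinge: stays anywhere (about 0.06 N m), no spring. Plate 60 mm wide, 112 long, 6 thick; shut, its outer face is 8 mm out from the slope. From the hinge: 46 mm of full plate, a slot 40 wide and 46 long, an end bar.
- hasp_plate (a point): Point in the middle of the hasp's outer (pushing) face, 38 mm from the hinge axis and 4 mm outward of it. It moves with the hasp.
- pin_handle (a point): Loose pin, about 80 g: centre of its orange cylindrical handle, 26 mm in diameter, 70 long. z: along the pin from tip to handle. Below the handle a steel shank 10 mm in diameter, 55 long, with tapered tip. At the start it stands upright, shank in the hole of a fixed blue ceramic block 70 x 70 x 62 mm high, handle resting on the block; lift it 60 mm to free it.
- pin_shoulder (a point): Centre of the lower end of the pin's handle, where the shank begins; 35 mm from pin_handle.
- pin_tip (a point): Tip of the pin's shank, 90 mm from pin_handle.
- cream_jar_center (a point): Bystander: round white jar with a copper-tone lid, 68 mm in diameter, 62 mm high; the point is half-way up.
- decanter: Bystander: glass stoppered decanter, 96 mm in diameter, 226 mm high; origin under its base.
- earring_tree: Bystander: white ceramic earring tree, 124 mm across, 216 mm high; origin under its base.
- tray: Bystander: copper-tone tray 140 x 200 x 18 mm; origin under its centre.
- hairbrush: Bystander: wooden hairbrush about 195 mm long along x, 32 mm high, lying bristles down; origin under it.
- spectacle_case: Bystander: navy spectacle case 165 x 66 x 44 mm, long along x; origin under its centre.
Not all that is in view belongs to the job. What is meant by the part that bears pin_handle is not pink, and is the larger of those in its own colour.

How it is judged:
On the way:
1. the hasp lies flat over the staple while the pin is still out of the loop (value of joint hasp below 0.12 rad and distance between pin_tip and staple above 0.06 m), for 0.2 s.
At the end, for the whole second after the job is handed in: The hasp is within 0.15 rad of flat; the pin's shank is through the staple's loop, its handle's lower end within 10 mm of the staple's upper side and within 12 to 14 mm of the loop's centre line, the pin within 0.35 rad of the loop's axis; the pin is at rest (value of joint hasp below 0.15 rad and z of pin_tip in the frame of staple below -0.035 m and z of pin_shoulder in the frame of staple between 0 and 0.014 m and x of pin_shoulder in the frame of staple between -0.014 and 0.014 m and y of pin_shoulder in the frame of staple between -0.012 and 0.012 m and angle between the z axis of pin_tip and the z axis of staple, either way round below 0.35 rad and velocity of joint hasp below 0.1 rad/s and linear speed of pin below 0.03 m/s); the robot touches nothing.
It fails at once if a bystander is moved more than 40 mm (distance of any of cream_jar_center, decanter, earring_tree, tray, hairbrush, spectacle_case from where it was at the start of the episode above 0.04 m).
It fails at once if the decanter or the earring tree is tipped over (angle between any of decanter, earring_tree's own z axis and vertical above 0.5 rad).
It also fails if it takes over 54 s, if anything falls off the work surface, if the arm or the gripper's body presses on something with over 40 N, if the wrist force passes 120 N, or if a joint passes its speed limit or range.

## Working session

There is one attempt and no reset: what is moved stays moved. The work goes in short steps, each a Python script; the robot and the scene stay as the last script left them, time stands still between calls to the robot, and variables do not carry over. Pictures are saved under pics/ and viewed, and the job is handed in when it is done.

```bash
ls; mkdir -p pics; python3 - <<'E'
from rig import *
import cv2,numpy as np
s=sense(); print(s['time_s'],s['position'])
for n in ['scene','top','wrist']:
    p,d=camera(n); cv2.imwrite(f'pics/{n}0.png',p[:,:,::-1]); np.save(f'pics/{n}0d.npy',d)
    print(n,camera_params(n))
E
```

```text
pics
0.0 [ 0.19077568 -0.6469227   0.25525024]
scene {'K': array([[362.14076467,   0.        , 315.87331071],
       [  0.        , 362.14076467, 202.03576803],
       [  0.        ,   0.        ,   1.        ]]), 'position': array([1.36943454, 0.0747857 , 0.70932183]), 'rotation': array([[-0.0415962 ,  0.59234055, -0.80461322],
       [ 0.99900658,  0.03754355, -0.02400695],
       [ 0.01598775, -0.8048125 , -0.59331377]])}
top {'K': array([[428.244356  ,   0.        , 313.64456253],
       [  0.        , 428.244356  , 198.02807016],
       [  0.        ,   0.        ,   1.        ]]), 'position': array([0.27394446, 0.06158237, 1.41539275]), 'rotation': array([[-0.0989684 , -0.97262155,  0.21026788],
       [-0.99508964,  0.09702413, -0.01956871],
       [-0.00136811, -0.21117207, -0.97744795]])}
wrist {'K': array([[295.37026173,   0.        , 319.92585536],
       [  0.        , 295.37026173, 203.91008006],
       [  0.        ,   0.        ,   1.        ]]), 'tool_from_camera': array([[ 3.49896813e-04, -2.92306178e-01,  9.56324723e-01,
        -1.18311375e-01],
       [ 1.00498236e-03, -9.56324196e-01, -2.92306385e-01,
         7.55519330e-02],
       [ 9.99999434e-01,  1.06336655e-03, -4.08522353e-05,
         1.19590062e-03],
       [ 0.00000000e+00,  0.00000000e+00,  0.00000000e+00,
         1.00000000e+00]])}
```

View pics/scene0.png

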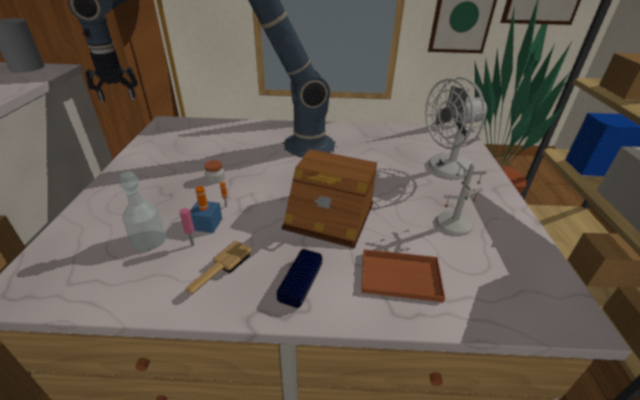

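View pics/top0.png

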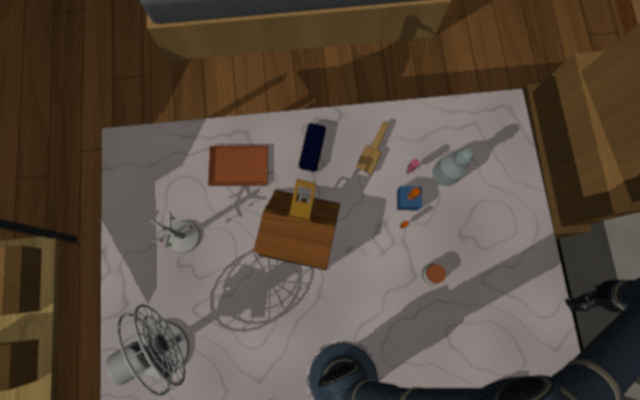

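The scene view shows the chest at about (330,195), with the hasp near (322,175) and the staple at (322,202). The handle candidates are orange in the blue stand (201,197), a smaller orange one (224,190), and pink (187,220). I'll enlarge these.

```bash
cat > h.py <<'E'
from rig import *
import cv2,numpy as np
def crop(img,u0,v0,u1,v1,k,name):
    cv2.imwrite('pics/'+name,cv2.resize(img[v0:v1,u0:u1],None,fx=k,fy=k,interpolation=cv2.INTER_CUBIC))
def bp(n,u,v,d):
    c=camera_params(n); K=c['K']
    p=np.array([(u-K[0,2])/K[0,0]*d,(v-K[1,2])/K[1,1]*d,d])
    return c['rotation']@p+c['position']
def proj(n,P):
    c=camera_params(n); q=c['rotation'].T@(np.asarray(P)-c['position']); q=c['K']@q; return q[:2]/q[2]
E
python3 - <<'E'
from h import *
a=cv2.imread('pics/scene0.png'); b=cv2.imread('pics/top0.png')
crop(a,160,150,260,260,7,'c1.png'); crop(a,270,140,390,250,6,'c2.png')
crop(b,240,170,350,280,5,'c3.png'); crop(b,380,140,480,240,5,'c4.png')
E
```

```text
(no output)
```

View pics/c1.png

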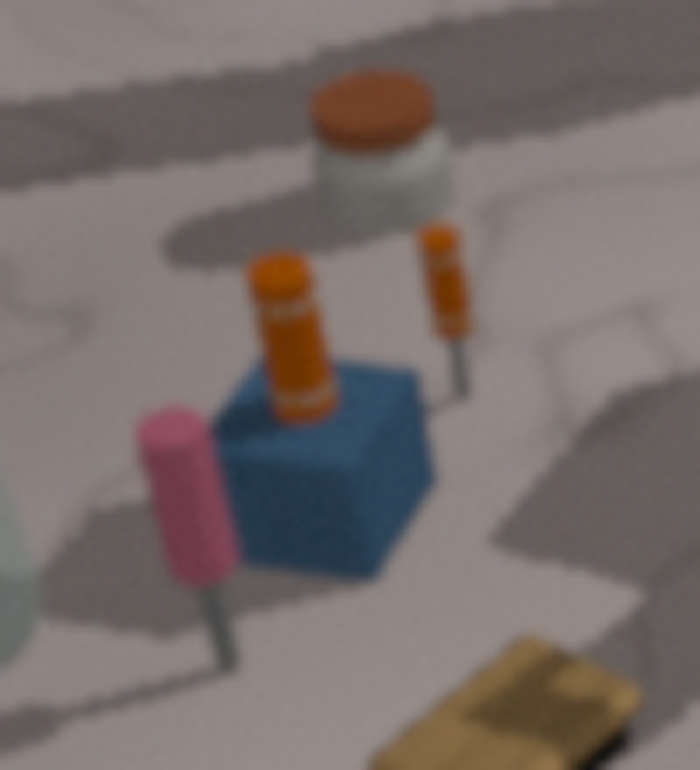

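View pics/c2.png

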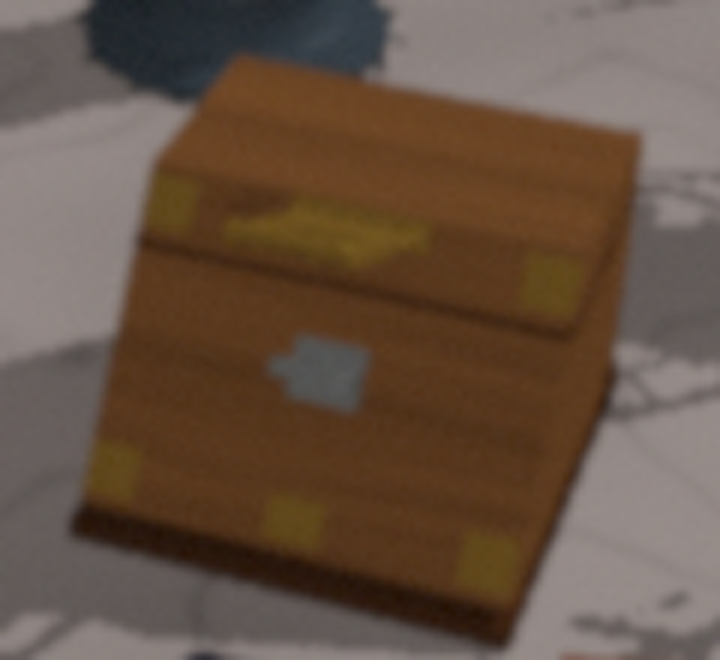

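View pics/c3.png

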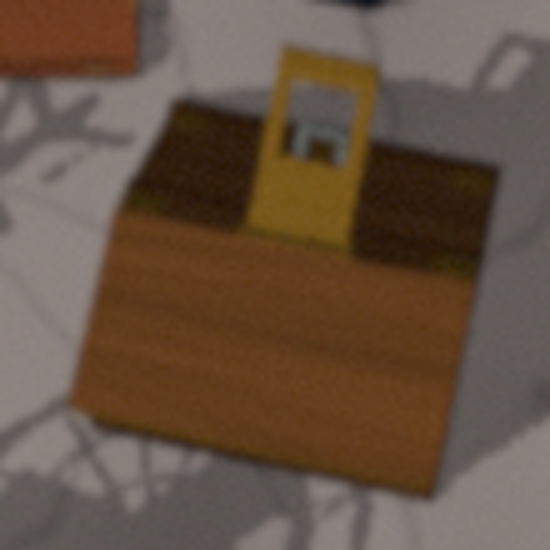

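View pics/c4.png

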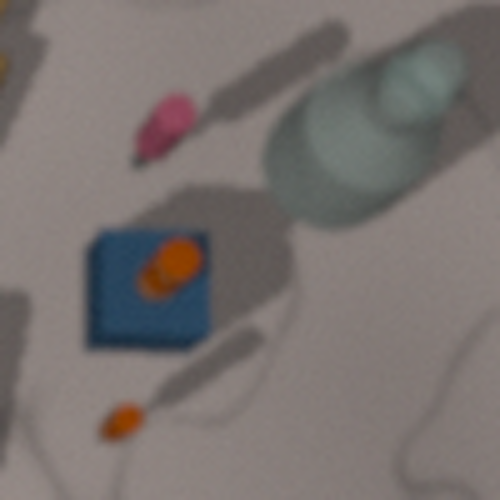

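The orange candidates are the thick handle standing in the blue stand at scene (201,197) / top (415,193), and the thin one at scene (224,190) standing on the table. The one in the stand is larger and not pink, so it is the pin. Next I'll measure the chest and the pin.

```bash
cat >> h.py <<'E'
def cloud(n,d):
    c=camera_params(n); K=c['K']; v,u=np.mgrid[0:400,0:640]
    p=np.stack([(u-K[0,2])/K[0,0]*d,(v-K[1,2])/K[1,1]*d,d],-1)
    return p@c['rotation'].T+c['position']
def rayz(n,u,v,z):
    c=camera_params(n); K=c['K']; r=c['rotation']@np.array([(u-K[0,2])/K[0,0],(v-K[1,2])/K[1,1],1.])
    return c['position']+r*(z-c['position'][2])/r[2]
E
python3 - <<'E'
from h import *
dt=np.load('pics/top0d.npy'); ds=np.load('pics/scene0d.npy')
C=[rayz('top',240+x/5,170+y/5,.16) for x,y in [(123,210),(475,273),(435,497),(72,405)]]
for c in C: print('topcorner',c.round(4))
C=np.array(C); print('edges',[np.linalg.norm(C[i]-C[(i+1)%4]).round(4) for i in range(4)])
S=[rayz('scene',270+x/6,140+y/6,.16) for x,y in [(155,160),(600,255),(640,132),(238,55)]]
for c in S: print('scenecorner',c.round(4))
ct=cloud('top',dt); cs=cloud('scene',ds)
print('lid z', np.nanmedian(ct[235:250,275:320,2]), cs[155:163,315:350,2].mean())
# front slope normal, scene
P=cs[195:225,325:360].reshape(-1,3); P=cs[[*range(205,228)],:][:,335:355].reshape(-1,3)
m=P.mean(0); w=np.linalg.svd(P-m)[2][2]; print('front',m,w, np.degrees(np.arctan2(w[1],w[0])),np.degrees(np.arccos(abs(w[2]))))
# pin
im=cv2.imread('pics/top0.png'); 
for n,im,c,(u0,v0,u1,v1) in [('top',im,ct,(405,184,424,204)),('scene',cv2.imread('pics/scene0.png'),cs,(190,180,212,214))]:
    hsv=cv2.cvtColor(im,cv2.COLOR_BGR2HSV); M=(hsv[...,0]<18)&(hsv[...,1]>150); W=np.zeros_like(M); W[v0:v1,u0:u1]=1; M&=W
    Q=c[M]; print(n,'pin',len(Q),Q.mean(0),Q[:,2].max(), Q[Q[:,2]>Q[:,2].max()-.006].mean(0), Q[Q[:,2]<.13].mean(0) if (Q[:,2]<.13).any() else None)
    B=(hsv[...,0]>95)&(hsv[...,0]<115)&(hsv[...,1]>120); W=np.zeros_like(M); W[v0-10:v1+30,u0-15:u1+20]=1; B&=W
    Q=c[B]; Q=Q[abs(Q[:,2]-.062)<.004]; print('block top',len(Q),Q.mean(0), cv2.minAreaRect((Q[:,:2]*1000).astype(np.float32)))
E
```

```text
topcorner [0.5161 0.186  0.16  ]
topcorner [ 0.4577 -0.0185  0.16  ]
topcorner [0.3298 0.0189 0.16  ]
topcorner [0.4036 0.2244 0.16  ]
edges [np.float64(0.2127), np.float64(0.1332), np.float64(0.2183), np.float64(0.1189)]
scenecorner [ 0.453  -0.0136  0.16  ]
scenecorner [0.5239 0.1985 0.16  ]
scenecorner [0.409  0.2276 0.16  ]
scenecorner [0.3421 0.021  0.16  ]
lid z 0.16007046571021122 0.14949739269313705
front [0.56814479 0.13233037 0.07333575] [-0.01980591 -0.99873013 -0.04632334] -91.13608893333739 87.34491811812627
top pin 81 [ 0.53394399 -0.27058509  0.13939009] 1.4153927525987828 [0.27394446 0.06158237 1.41539275] [ 0.53498191 -0.27202335  0.11186819]
block top 229 [ 0.53241504 -0.26748454  0.06195459] ((537.97509765625, -275.4851379394531), (65.87513732910156, 67.03001403808594), 83.75753021240234)
scene pin 155 [ 0.54968959 -0.27492645  0.10635749] 0.7093218301936032 [1.36943454 0.0747857  0.70932183] [ 0.54463913 -0.2772199   0.09769785]
block top 181 [ 0.5536133  -0.27118571  0.06049286] ((545.4105224609375, -276.6784973144531), (63.76131057739258, 65.22270202636719), 83.33535766601562)
```

```bash
python3 - <<'E'
from h import *
dt=np.load('pics/top0d.npy'); ct=cloud('top',dt)
for n,u,v in [('pink',413,165),('small',404,224),('decanter',455,165),('stopper',464,156),('jar',433,272),('tree',180,235),('brush',370,158)]:
    print(n,ct[v,u].round(3))
im=cv2.imread('pics/top0.png'); hsv=cv2.cvtColor(im,cv2.COLOR_BGR2HSV)
M=(hsv[...,0]>18)&(hsv[...,0]<32)&(hsv[...,1]>150); W=np.zeros_like(M); W[178:220,288:318]=1
Q=ct[M&W]; Q=Q[(Q[:,2]>.1)&(Q[:,2]<.35)]; print(len(Q)); m=Q.mean(0); s=np.linalg.svd(Q-m); print(m,s[1],s[2]); 
n=s[2][2]*np.sign(s[2][2][2]); print('normal',n)
print(Q[np.argmax(Q[:,0])],Q[np.argmin(Q[:,0])],Q[:,2].min(),Q[:,2].max())
R=np.array([[0,1,0],[0,0,-1],[-1,0,0]],float)
print(R, sense()['tcp_rot'].round(2))
for p in [(.54,-.25,.40),(.60,.06,.40)]: print(inverse_kinematics(p,R))
E
```

```text
pink [ 0.625 -0.283  0.129]
small [ 0.448 -0.238  0.09 ]
decanter [ 0.607 -0.407  0.149]
stopper [ 0.612 -0.411  0.22 ]
jar [ 0.294 -0.313  0.06 ]
tree [0.487 0.467 0.066]
brush [ 0.69  -0.169  0.033]
465
[0.52712759 0.07448771 0.17365312] [0.72647374 0.40328317 0.11293012] [[-0.83536835  0.29919117 -0.46113377]
 [ 0.3311378   0.94350241  0.01228614]
 [ 0.43875674 -0.14243537 -0.88724556]]
normal [-0.43875674  0.14243537  0.88724556]
[0.5890175  0.06903173 0.2031939 ] [0.48269615 0.05645007 0.15585193] 0.10672662006252209 0.2099028649664143
[[ 0.  1.  0.]
 [ 0.  0. -1.]
 [-1.  0.  0.]] [[-0.    0.96  0.28]
 [ 0.    0.28 -0.96]
 [-1.   -0.   -0.  ]]
[ 0.56419408  0.26287351 -0.25851293  1.51253411  0.06777667  1.37498083
 -1.26981258]
[ 0.41560373  0.36209039 -0.80388198  1.47176876  0.26102352  1.41805656
 -1.96618008]
```

```bash
python3 - <<'E'
from h import *
R=np.array([[0,1,0],[0,0,-1],[-1,0,0]],float)
p=sense()['position']; move_l([p[0],p[1],.42],feed=.3)
for i,P in enumerate([(.52,-.26,.36),(.60,.06,.40)]):
    movep(P,R); sleep(.2); s=sense(); im,d=camera('wrist')
    np.savez(f'pics/w{i}.npz',im=im,d=d,p=s['position'],R=s['tcp_rot']); cv2.imwrite(f'pics/w{i}.png',im[:,:,::-1])
    print(s['time_s'],s['position'])
E
```

```text
2.9 [ 0.51973186 -0.26089474  0.36001634]
4.4083 [0.60013387 0.0583038  0.39981241]
```

View pics/w0.png

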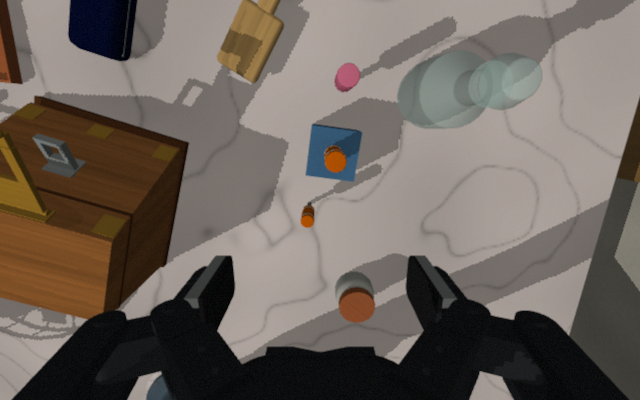

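View pics/w1.png

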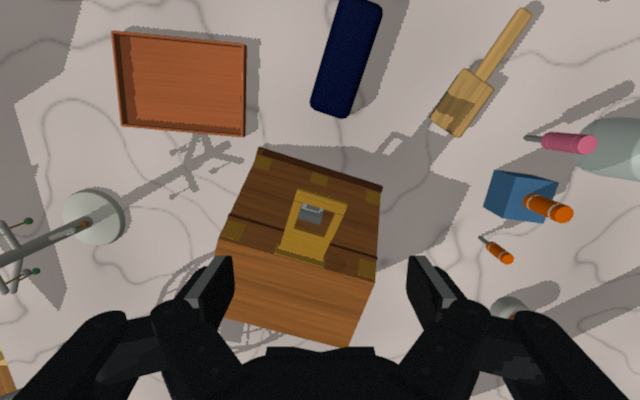

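In w0, the pin's handle top is at (335,159) on the blue block. In w1, the hasp is at (313,225) with the staple seen through its slot at (311,212). I'll enlarge both for accurate points.

```bash
python3 - <<'E'
from h import *
a=cv2.imread('pics/w0.png'); b=cv2.imread('pics/w1.png')
crop(a,295,110,375,190,8,'c5.png'); crop(b,205,140,395,290,4,'c6.png'); crop(b,270,180,355,265,7,'c7.png');crop(a,0,90,200,230,4,'c8.png')
E
```

```text
(no output)
```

View pics/c5.png

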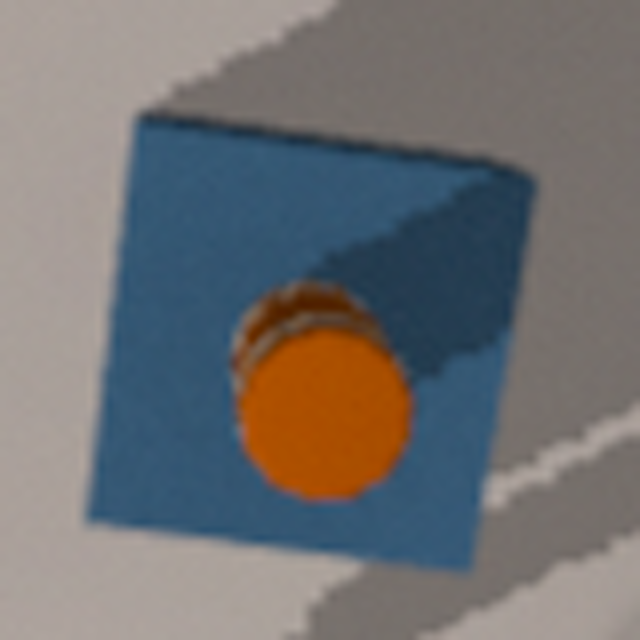

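View pics/c6.png

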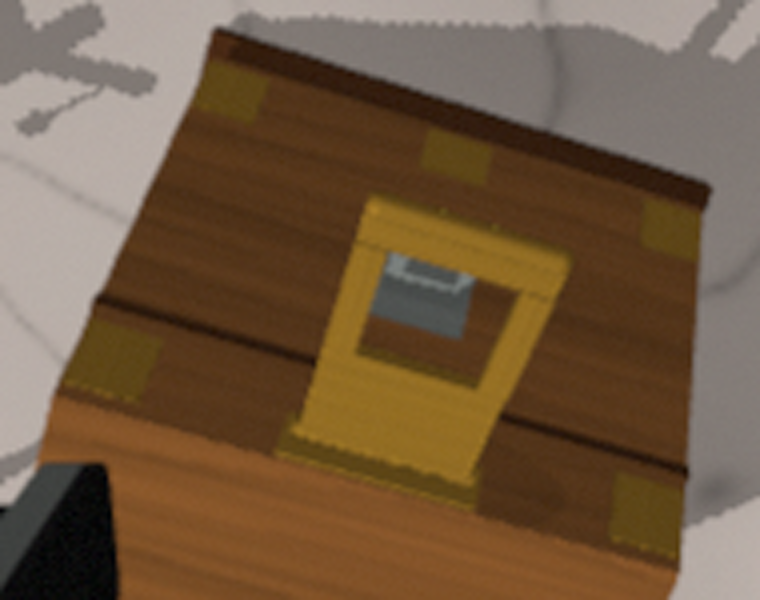

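View pics/c7.png

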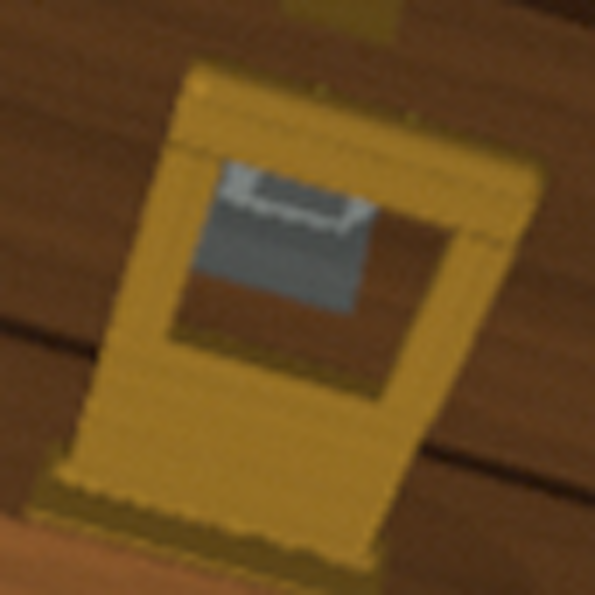

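View pics/c8.png

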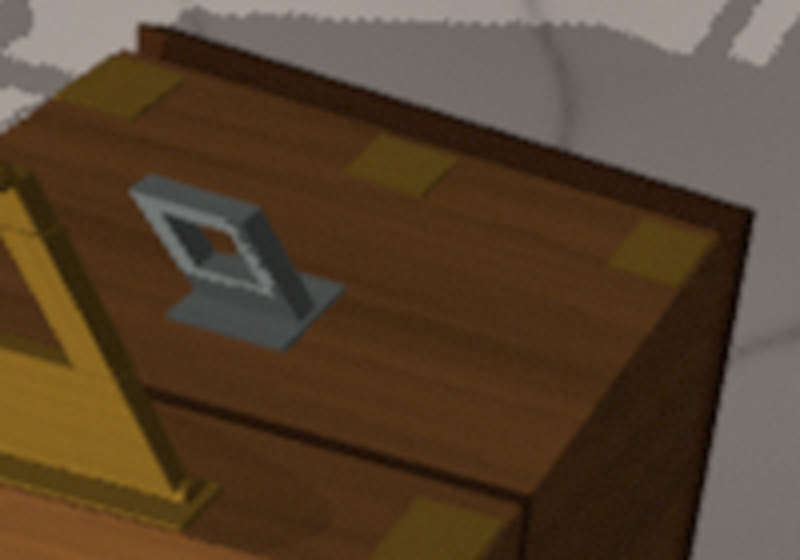

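```bash
cat >> h.py <<'E'
def wcam(W):
    c=camera_params('wrist'); T=np.eye(4); T[:3,:3]=W['R']; T[:3,3]=W['p']; return T@c['tool_from_camera'],c['K']
def wproj(W,P):
    T,K=wcam(W); q=(np.atleast_2d(P)-T[:3,3])@T[:3,:3]; q=q@K.T; return q[:,:2]/q[:,2:]
def wcloud(W):
    T,K=wcam(W); v,u=np.mgrid[0:400,0:640]; d=W['d']
    p=np.stack([(u-K[0,2])/K[0,0]*d,(v-K[1,2])/K[1,1]*d,d],-1); return p@T[:3,:3].T+T[:3,3]
def wrayz(W,u,v,z):
    T,K=wcam(W); r=T[:3,:3]@np.array([(u-K[0,2])/K[0,0],(v-K[1,2])/K[1,1],1.]); return T[:3,3]+r*(z-T[2,3])/r[2]
A=np.radians(35); ca,sa=np.cos(A),np.sin(A)
def chestpose(x,y,yaw):
    c,s=np.cos(yaw),np.sin(yaw); return np.array([[c,-s,0],[s,c,0],[0,0,1]]),np.array([x,y,0])
RS=np.array([[ca,0,-sa],[0,1,0],[sa,0,ca]])  # staple axes in chest frame (cols x,y,z)
OS=np.array([.0185+.082*sa+.028*ca,0,.160-.082*ca+.028*sa])
E
python3 - <<'E'
from h import *
from scipy.optimize import least_squares
W0=np.load('pics/w0.npz'); W1=np.load('pics/w1.npz')
W0={k:W0[k] for k in W0}; W1={k:W1[k] for k in W1}
f=lambda pts,u0,v0,k:np.array([(u0+(x+.5)/k-.5,v0+(y+.5)/k-.5) for x,y in pts])
C0=wcloud(W0);C1=wcloud(W1)
def plane(Q):
    m=Q.mean(0); w=np.linalg.svd(Q-m)[2][2]; w*=np.sign(w[2]); return m,w,np.abs((Q-m)@w).mean()
Q=np.concatenate([C1[195:215,248:285].reshape(-1,3),C1[225:235,345:370].reshape(-1,3)])
m,w,e=plane(Q); yaw0=np.arctan2(w[1],w[0]); print('slope',m,w,e,'yaw',np.degrees(yaw0),'tilt',np.degrees(np.arcsin(w[2])))
Q=C1[275:300,255:345].reshape(-1,3); print('lid',plane(Q))
Q0=C0[130:170,110:150].reshape(-1,3); print('slope w0',plane(Q0))
e1=f([(55,400),(678,568)],205,140,4); E1=np.array([[.0185,.110,.16],[.0185,-.110,.16]])
e0=f([(132,190),(238,232),(160,209),(228,237),(190,275),(270,297)],0,90,4)
E0=OS+np.array([[18,16,4],[18,-16,4],[12,10,4],[12,-10,4],[-12,10,4],[-12,-10,4]])/1000@RS.T
def res(q,parts=False):
    R,t=chestpose(*q)
    r1=wproj(W1,E1@R.T+t)-e1; r0=wproj(W0,E0@R.T+t)-e0
    n=R@RS[:,0]; o=R@np.array([.0185,0,.16])+t; d=((m-o)@n)*300
    if parts: print(r1.round(2),r0.round(2),d)
    return np.concatenate([r1.ravel(),r0.ravel(),[2*d,(q[2]-yaw0)*100]])
r=least_squares(res,[.47,.09,yaw0]); print(r.x,np.degrees(r.x[2])); res(r.x,True)
R,t=chestpose(*r.x); print('staple',R@OS+t,'top mid',R@[.0185,0,.16]+t)
np.save('chest.npy',r.x)
# pin
c=f([(325,413)],295,110,8)[0]; print('pin top',wrayz(W0,*c,.132), 'depth z',C0[int(round(c[1])),int(round(c[0]))])
cs=f([(137,117),(535,175),(471,572),(88,523)],295,110,8); B=np.array([wrayz(W0,*p,.062) for p in cs]); print('block',B.mean(0),[np.linalg.norm(B[i]-B[i-1]).round(4) for i in range(4)])
print('block z',np.median(C0[165:172,315:325,2]))
# hasp
hp=f([(195,70),(540,170),(370,545),(80,465)],270,180,7)
Q=C1[233:243,295:318].reshape(-1,3); mm,ww,e=plane(Q); print('hasp plane',mm,ww,e)
S=R@RS; nl=ww@S; print('normal in staple',nl,'theta',np.arctan2(nl[2],nl[0]))
E
```

```text
slope [0.53744871 0.10238143 0.10075783] [-0.92638617  0.26561834  0.26693737] 0.00662026938122092 yaw 164.00106382656458 tilt 15.482103660829758
lid (array([0.44733769, 0.0857583 , 0.16237815]), array([-0.80403084,  0.00376669,  0.59457567]), np.float64(0.008070978162030028))
slope w0 (array([0.54664629, 0.01277824, 0.04773601]), array([0.81702503, 0.38857597, 0.42600331]), np.float64(0.009338709256847351))
[0.49530974 0.00972493 1.07445497] 61.561735082762986
[[  87.05   70.98]
 [  13.7  -104.52]] [[-14.66  33.54]
 [-35.44  -0.35]
 [-13.78  25.9 ]
 [-27.15   4.46]
 [  4.59  14.76]
 [-11.57  -4.48]] 10.213423259786397
staple [0.53743995 0.0875189  0.10888967] top mid [0.50411966 0.02599255 0.16      ]
pin top [ 0.54214098 -0.27968324  0.132     ] depth z [ 0.54248071 -0.27942055  0.13277569]
block [ 0.54207414 -0.28009335  0.062     ] [np.float64(0.0708), np.float64(0.0688), np.float64(0.07), np.float64(0.0694)]
block z 0.06249726062781144
hasp plane [0.52552151 0.07520684 0.17209452] [-0.40820629  0.11591222  0.90550096] 0.0004893536228796392
normal in staple [0.44362917 0.41414708 0.79478007] theta 1.0616957100952178
```

```bash
cat > fit.py <<'E'
from h import *
from scipy.optimize import least_squares
W0=np.load('pics/w0.npz'); W1=np.load('pics/w1.npz')
W0={k:W0[k] for k in W0}; W1={k:W1[k] for k in W1}
f=lambda pts,u0,v0,k:np.array([(u0+(x+.5)/k-.5,v0+(y+.5)/k-.5) for x,y in pts])
C0=wcloud(W0);C1=wcloud(W1)
def plane(Q):
    for i in range(6):
        m=np.median(Q,0) if i==0 else Q.mean(0); w=np.linalg.svd(Q-m)[2][2]; w*=np.sign(w[2]); r=np.abs((Q-m)@w); Q=Q[r<=max(2.5*np.median(r),.001)]
    return m,w,r.mean(),len(Q)
for n,r in [('L',(195,215,248,285)),('R',(222,240,345,370)),('lid',(275,300,255,345))]:
    D=W1['d'][r[0]:r[1],r[2]:r[3]]; print(n,(D<=0).mean(),np.percentile(D,[0,10,50,90,100]))
E
python3 - <<'E'
from fit import *
Q=np.concatenate([C1[190:213,255:280].reshape(-1,3),C1[205:240,350:370].reshape(-1,3)]); Dv=np.concatenate([W1['d'][190:213,255:280].ravel(),W1['d'][205:240,350:370].ravel()]); Q=Q[Dv>.1]
m,w,e,N=plane(Q); yaw0=np.arctan2(w[1],w[0]); print('slope',m,w,e,N,'yaw',np.degrees(yaw0),'tilt',np.degrees(np.arcsin(w[2])))
L=C1[275:300,255:345].reshape(-1,3); print('lid',plane(L[W1['d'][275:300,255:345].ravel()>.1]))
e1=f([(55,400),(678,568)],205,140,4); E1=np.array([[.0185,.110,.16],[.0185,-.110,.16]])
e0=f([(132,190),(238,232),(160,209),(228,237),(190,275),(270,297)],0,90,4)
E0=OS+np.array([[18,16,4],[18,-16,4],[12,10,4],[12,-10,4],[-12,10,4],[-12,-10,4]])/1000@RS.T
def res(q,parts=False):
    R,t=chestpose(*q)
    r1=wproj(W1,E1@R.T+t)-e1; r0=wproj(W0,E0@R.T+t)-e0
    n=R@RS[:,0]; o=R@np.array([.0185,0,.16])+t; d=((m-o)@n)*300
    if parts: print(r1.round(2),r0.round(2),d)
    return np.concatenate([r1.ravel(),r0.ravel(),[2*d]])
r=least_squares(res,[.47,.09,-.28]); print(r.x,np.degrees(r.x[2]),r.cost); res(r.x,True)
R,t=chestpose(*r.x); print('staple',R@OS+t,'top mid',R@[.0185,0,.16]+t)
np.save('chest.npy',r.x)
Q=C1[233:243,295:318].reshape(-1,3); mm,ww,e,N=plane(Q); print('hasp plane',mm,ww,e)
S=R@RS; nl=ww@S; print('normal in staple',nl,'theta',np.arctan2(nl[2],nl[0]),'pt in staple',(mm-R@OS-t)@S)
E
```

```text
L 0.005405405405405406 [0.         0.42703588 0.43741424 0.44800567 0.45697111]
R 0.0022222222222222222 [0.         0.44283112 0.45172663 0.46096728 0.46745038]
lid 0.005333333333333333 [0.         0.40456943 0.40919648 0.41395079 0.41719043]
slope [0.53033347 0.05765908 0.0883167 ] [ 0.78050315 -0.2506531   0.57270224] 0.0004033809387203921 1089 yaw -17.804056439533348 tilt 34.93887717908607
lid (array([0.44611827, 0.08632824, 0.1604786 ]), array([-2.16998962e-03, -9.60314283e-04,  9.99997184e-01]), np.float64(0.0004136402012866741), 1886)
[ 0.46696634  0.09262093 -0.29995584] -17.186203502098348 10.449132484856591
[[-0.76  0.23]
 [ 0.51  1.32]] [[-0.78  0.99]
 [ 0.69 -1.41]
 [ 0.02  1.52]
 [ 0.26 -0.49]
 [ 1.96 -0.89]
 [-1.7  -1.71]] 0.5345023973746398
staple [0.55148566 0.06648013 0.10888967] top mid [0.48464031 0.08715459 0.16      ]
hasp plane [0.52539721 0.07544261 0.17210761] [-0.42186046  0.12311248  0.89826336] 0.00036306626748593384
normal in staple [ 0.15528628 -0.00703504  0.98784446] theta 1.4148751921266454 pt in staple [0.01367482 0.00085374 0.06759965]
```

Geometry is consistent: slope tilt 34.9°, lid z 0.160, block edges 70 mm, pin handle top at z≈0.133. Pin is at (0.542,-0.280) and the hasp angle is about 1.41. Now I'll push the hasp down with closed fingers.

```bash
cat >> h.py <<'E'
def staple():
    R,t=chestpose(*np.load('chest.npy')); return R,R@RS,R@OS+t
E
cat > push.py <<'E'
from h import *
Rc,S,O=staple()
cx,cy=Rc[:,0],Rc[:,1]; RT=np.column_stack([[0,0,-1],cx,-cy])
H=O+S@np.array([-.024,0,.070])
def tip(th,s=.034,gap=0):
    dr=S@np.array([np.sin(th),0,-np.cos(th)]); n=S@np.array([np.cos(th),0,np.sin(th)])
    nx=n@cx; return H+dr*s+n*(.004+gap)+cx*.011*np.clip(nx*4,-1,1)
tcp=lambda th,**k: tip(th,**k)+np.array([0,0,.025])
E
python3 - <<'E'
from push import *
for th in [1.45,1,.5,0]: print(th,tcp(th).round(4),inverse_kinematics(tcp(th),RT) is not None)
command_gripper(0.0,40)
P=tcp(1.45,gap=.005); movep(P+[0,0,.06],RT); print(sense()['position'],sense()['time_s'])
im,d=camera('wrist'); cv2.imwrite('pics/w2.png',im[:,:,::-1])
E
```

```text
1.45 [0.5107 0.0791 0.197 ] True
1 [0.525  0.0747 0.1828] True
0.5 [0.5357 0.0714 0.166 ] True
0 [0.5266 0.0742 0.1519] True
[0.51006557 0.07992695 0.26276249] 5.9333
```

View pics/w2.png

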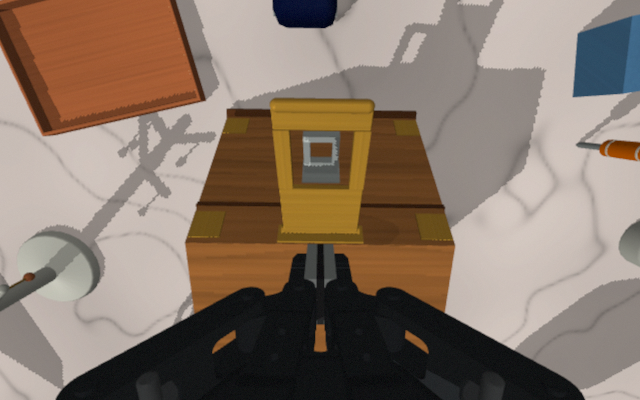

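The closed fingers (320,245) are centred on the hasp plate and aligned with it. Swinging it down.

```bash
python3 - <<'E'
from push import *
f0=sense()['wrist_force']
for th in [1.45,1.2,.95,.7,.5,.3,.15]:
    h=move_l(tcp(th,gap=.004 if th>1.4 else 0),RT,feed=.08,until_force=25)
    print(th,h,(sense()['wrist_force']-f0).round(1),sense()['time_s'])
    if h: break
else:
    h=move_l(tcp(-.1,s=.032,gap=-.004),RT,feed=.03,until_force=12); s=sense(); print('end',h,(s['wrist_force']-f0).round(1),s['position'],tcp(0),s['time_s'])
E
```

```text
1.45 False [-0.3 -1.4 -0.4] 6.8917
1.2 False [-0.2 -1.2 -0.6] 7.2
0.95 False [-0.7 -0.6 -0.5] 7.5417
0.7 False [-0.2 -0.9 -0.5] 7.8583
0.5 False [ 0.2 -1.3 -1.2] 8.1083
0.3 False [-1.1 -1.1 -0.4] 8.3583
0.15 False [-0.2 -1.4 -1.3] 8.6083
end True [ 0.9 -0.8  2.3] [0.5245844  0.07495965 0.15191155] [0.5266162  0.07417195 0.15190762] 8.9917
```

```bash
python3 - <<'E'
from push import *
s=sense(); print(s['wrist_force'].round(1))
move_l(s['position']+cx*.03+[0,0,.02],RT,feed=.15)
P=O+cx*.03+[0,0,.20]; movep(P,RT); sleep(.2); s=sense(); im,d=camera('wrist')
np.savez('pics/w3.npz',im=im,d=d,p=s['position'],R=s['tcp_rot']); cv2.imwrite('pics/w3.png',im[:,:,::-1]); print(s['time_s'])
crop(im[:,:,::-1],230,80,410,240,4,'c9.png')
E
```

```text
[1.2 0.1 3.3]
10.2
```

View pics/c9.png

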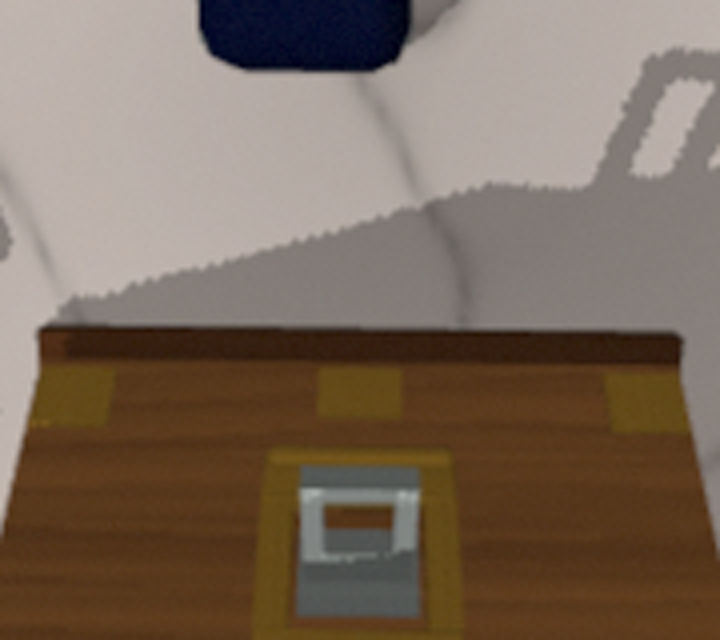

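View pics/w3.png

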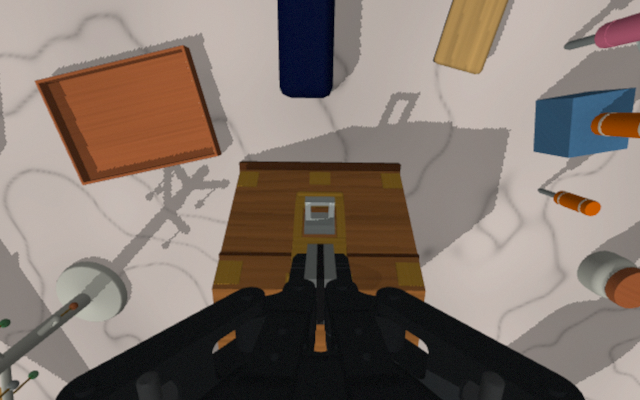

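The hasp is shut with the staple standing through its slot (loop at about (320,212)). I'll check flatness from depth and compare the staple model's projection with this picture.

```bash
python3 - <<'E'
from push import *
W=dict(np.load('pics/w3.npz')); C=wcloud(W)
def P(l): return wproj(W,O+np.array(l)/1000@S.T)
m=P([[18,16,4],[18,-16,4],[12,10,4],[12,-10,4],[-12,10,4],[-12,-10,4],[18,16,-4],[18,-16,-4]])
print(((m-[230,80]+.5)*4-.5).round(1))
im=W['im'].copy(); 
for col in [(295,305),(334,345)]:
    Q=C[215:240,col[0]-0:col[1]]
Q=np.concatenate([C[200:238,297:302].reshape(-1,3),C[200:238,338:343].reshape(-1,3)])
L=(Q-O)@S; print('hasp sides x_st (want -20) by z', [(z,np.median(L[(abs(L[:,2]-z)<5),0]).round(4),((abs(L[:,2]-z)<5)).sum()) for z in (-.03,-.02,-.01,0,.01,.02,.03)])
k=crop(W['im'][:,:,::-1],290,180,350,245,9,'c10.png')
E
```

```text
[[297.4 494.1]
 [416.9 494.2]
 [320.4 507.7]
 [393.9 507.8]
 [322.5 558.2]
 [392.  558.2]
 [298.4 470.9]
 [416.  471. ]]
hasp sides x_st (want -20) by z [(-0.03, np.float64(-0.018), np.int64(380)), (-0.02, np.float64(-0.018), np.int64(380)), (-0.01, np.float64(-0.018), np.int64(380)), (0, np.float64(-0.018), np.int64(380)), (0.01, np.float64(-0.018), np.int64(380)), (0.02, np.float64(-0.018), np.int64(380)), (0.03, np.float64(-0.018), np.int64(380))]
```

View pics/c10.png

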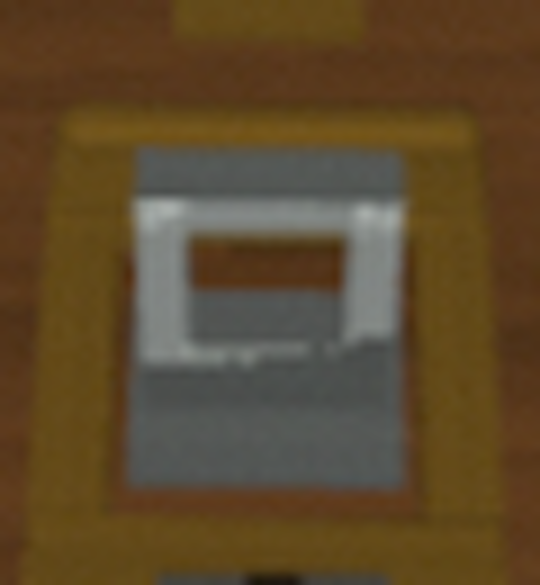

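The model projects within about 1 mm of the picture. Next: open the gripper partly, grasp the pin handle above its middle, lift it and look.

```bash
cat > pin.py <<'E'
from push import *
RI=np.column_stack([-S[:,2],S[:,0],-S[:,1]])
PIN=np.array([.542,-.280,0])
GZ=.115   # TCP height at pick; shoulder at .062
K=GZ-.062 # TCP to shoulder along axis
def ins(z,off=np.zeros(3)): # TCP for shoulder at z_st=z
    return O+S@(np.array([0,0,z+K])+off)
E
python3 - <<'E'
from pin import *
W=dict(np.load('pics/w3.npz')); C=wcloud(W)
Q=np.concatenate([C[200:238,297:302].reshape(-1,3),C[200:238,338:343].reshape(-1,3)])
L=(Q-O)@S; print([(z,np.median(L[(abs(L[:,2]-z)<.005),0]).round(4)) for z in (-.03,-.02,-.01,0,.01,.02,.03) if (abs(L[:,2]-z)<.005).any()])
for z in [.095,.05,.005]: print(inverse_kinematics(ins(z),RI))
print(inverse_kinematics(PIN+[0,0,GZ],RT),inverse_kinematics(PIN+[0,0,.35],RT))
s=sense(); move_l(s['position']+[0,0,.08],feed=.3)
command_gripper(.055,40)
movep(PIN+[0,0,.27],RT); s=sense(); im,d=camera('wrist'); np.savez('pics/w4.npz',im=im,d=d,p=s['position'],R=s['tcp_rot']); cv2.imwrite('pics/w4.png',im[:,:,::-1]); print(s['time_s'],s['position'])
E
```

```text
[(-0.03, np.float64(-0.0179)), (-0.02, np.float64(-0.018)), (-0.01, np.float64(-0.0179)), (0, np.float64(-0.0181)), (0.01, np.float64(-0.0181)), (0.02, np.float64(-0.0182))]
None
None
None
[ 0.61584009  0.53298791 -0.28169167  1.81071425  0.19354455  0.82471579
 -1.63144174] [ 0.65467842  0.31816961 -0.32547045  1.55542498  0.10444227  1.28515704
 -1.55578856]
12.575 [ 0.54316143 -0.27810444  0.27067042]
```

View pics/w4.png

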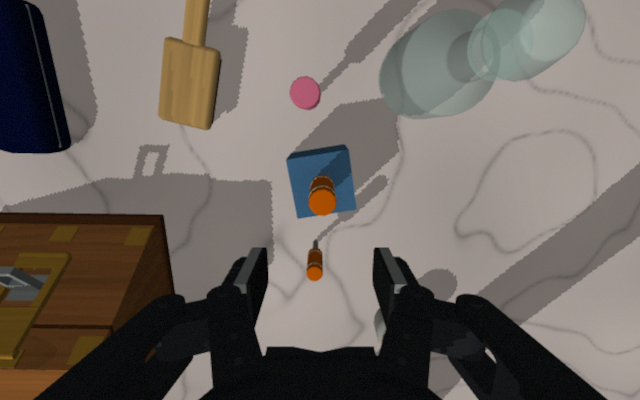

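```bash
python3 - <<'E'
from pin import *
from scipy.spatial.transform import Rotation as Ro
def rot(Rb,phi): return Rb@Ro.from_rotvec([0,0,phi]).as_matrix()  # about jaw axis
flip=np.diag([1.,-1,-1])
# insertion grasp pt
for nm,F in [('cam out',np.eye(3)),('flip',flip)]:
  for z in [.095,.05,.004]:
    ok=[]
    for deg in range(-40,91,5):
        # tool approach angle: 0 = aligned with pin axis, positive = tilt toward? 
        Rr=Ro.from_rotvec(S[:,1]*np.radians(-deg)).as_matrix()@RI@F
        G=O+S@np.array([0,0,z+.047]); tcp_=G-Rr[:,0]*.006
        q=inverse_kinematics(tcp_,Rr)
        if q is not None: ok.append((deg,Rr[:,0].round(2).tolist(),q[5].round(2)))
    print(nm,z,ok)
  print([ (a,) for a in range(0,360,30) if inverse_kinematics(PIN+[0,0,.2],Ro.from_rotvec([0,0,np.radians(a)]).as_matrix()@RT@F) is not None])
E
```

```text
cam out 0.095 [(-40, [-0.08, 0.03, -1.0], np.float64(1.05)), (-35, [0.0, -0.0, -1.0], np.float64(0.97)), (-30, [0.08, -0.03, -1.0], np.float64(0.89)), (-25, [0.17, -0.05, -0.98], np.float64(0.82)), (-20, [0.25, -0.08, -0.97], np.float64(0.75)), (-15, [0.33, -0.1, -0.94], np.float64(0.69)), (-10, [0.4, -0.12, -0.91], np.float64(0.57)), (10, [0.68, -0.21, -0.71], np.float64(0.77))]
cam out 0.05 [(-40, [-0.08, 0.03, -1.0], np.float64(0.98)), (-35, [0.0, -0.0, -1.0], np.float64(0.9)), (-30, [0.08, -0.03, -1.0], np.float64(0.82)), (-25, [0.17, -0.05, -0.98], np.float64(0.75)), (-20, [0.25, -0.08, -0.97], np.float64(0.69)), (-15, [0.33, -0.1, -0.94], np.float64(0.56)), (-10, [0.4, -0.12, -0.91], np.float64(0.45)), (-5, [0.48, -0.15, -0.87], np.float64(0.3)), (5, [0.61, -0.19, -0.77], np.float64(0.82)), (10, [0.68, -0.21, -0.71], np.float64(0.51)), (90, [0.78, -0.24, 0.57], np.float64(1.15))]
cam out 0.004 [(-40, [-0.08, 0.03, -1.0], np.float64(0.93)), (-35, [0.0, -0.0, -1.0], np.float64(0.84)), (-30, [0.08, -0.03, -1.0], np.float64(0.76)), (-25, [0.17, -0.05, -0.98], np.float64(0.68)), (-2
[... 1744 characters left out ...]
p.float64(0.96)), (-30, [0.08, -0.03, -1.0], np.float64(0.88)), (-25, [0.17, -0.05, -0.98], np.float64(0.8)), (-20, [0.25, -0.08, -0.97], np.float64(0.73)), (-15, [0.33, -0.1, -0.94], np.float64(0.66)), (-10, [0.4, -0.12, -0.91], np.float64(0.62)), (-5, [0.48, -0.15, -0.87], np.float64(0.6)), (0, [0.55, -0.17, -0.82], np.float64(0.6)), (5, [0.61, -0.19, -0.77], np.float64(0.65)), (10, [0.68, -0.21, -0.71], np.float64(0.73)), (15, [0.73, -0.23, -0.64], np.float64(0.83)), (80, [0.87, -0.27, 0.42], np.float64(1.89)), (85, [0.83, -0.26, 0.5], np.float64(1.96)), (90, [0.78, -0.24, 0.57], np.float64(1.78))]
[(0,), (30,), (60,), (90,), (120,), (150,), (180,), (210,), (240,), (270,), (300,), (330,)]
```

Fully aligned insertion is at the wrist limit, so I'll grip with the tool leaned 15° about the jaw axis. Before gripping I'll check IK and lines, and recheck the pin position.

```bash
cat > pin.py <<'E'
from push import *
from scipy.spatial.transform import Rotation as Ro
LEAN=np.radians(15)
RREL=Ro.from_rotvec([0,LEAN,0]).as_matrix()@np.array([[0,1,0],[0,0,-1],[-1,0,0.]])
TREL=np.array([0,0,.047])+.003*RREL[:,1]-.006*RREL[:,0]
AZ=np.radians(5); SP=Ro.from_rotvec([0,0,AZ]).as_matrix()
PIN=np.array([.542,-.280,0])
def pick(dz=0): return PIN+[0,0,.062+dz]+SP@TREL, SP@RREL
def ins(z,dx=0,dy=0): return O+S@(np.array([dx,dy,z])+TREL), S@RREL
E
python3 - <<'E'
from pin import *
s=sense(); print('settled',s['position'])
W=dict(np.load('pics/w4.npz')); print('pin top w4 pose-at-read',wrayz(W,322,201,.132), 'px depth',wcloud(W)[201,322])
for z in [.1,.095,.07,.05,.03,.004]: print(z,inverse_kinematics(*ins(z)))
for dz in [.1,0]: print(inverse_kinematics(*pick(dz)), pick(dz)[0])
im,d=camera('wrist'); im=im[:,:,::-1]; crop(im,280,140,370,225,7,'c11.png')
E
```

```text
settled [ 0.54326144 -0.27794807  0.27078633]
pin top w4 pose-at-read [ 0.54289756 -0.28031046  0.132     ] px depth [ 0.54327945 -0.28041881  0.13335114]
0.1 [ 0.31950659  0.11330017 -0.76741098  2.15423657  0.49288639  0.70002916
 -2.65300521]
0.095 [ 0.27351922  0.11865942 -0.71780981  2.15666333  0.4968589   0.68962202
 -2.6556809 ]
0.07 [-0.3384529   0.11727802 -0.04861358  2.18756654  0.40399284  0.60066776
 -2.5646688 ]
0.05 [-0.32221494  0.15760162 -0.04857462  2.18634851  0.42566605  0.56069201
 -2.57536021]
0.03 [-0.30664733  0.19842781 -0.04852184  2.18324008  0.45003895  0.52252551
 -2.58894537]
0.004 [-0.28735336  0.25201111 -0.04843188  2.17639446  0.48605219  0.47584395
 -2.61119401]
[ 0.57821862  0.53709155 -0.3287019   1.57042073  0.26579434  1.31786028
 -1.31144873] [ 0.54643376 -0.2796121   0.2140191 ]
[ 0.56088572  0.63984655 -0.30378386  1.64814682  0.30356735  1.14394768
 -1.35476123] [ 0.54643376 -0.2796121   0.1140191 ]
```

View pics/c11.png

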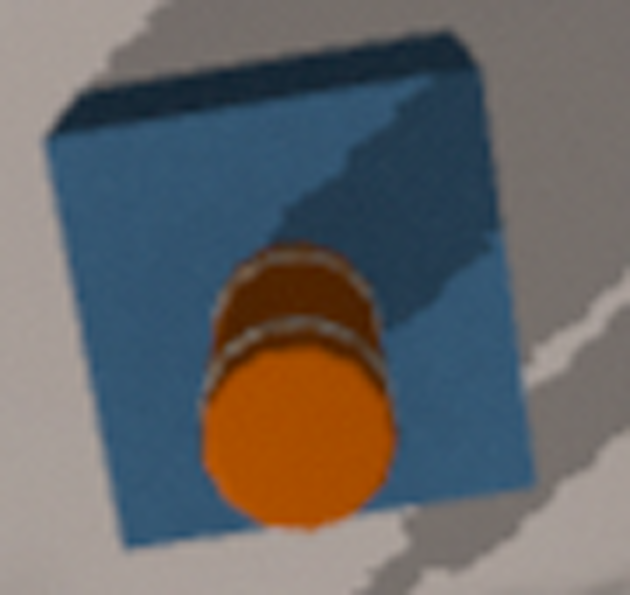

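The settled TCP is off by about 2 mm from the command, so I'll correct by residual. The 180° flipped wrist also keeps joint 7 away from its limit, so I'm switching to that with a 10° lean.

```bash
cat > pin.py <<'E'
from push import *
from scipy.spatial.transform import Rotation as Ro
LEAN=np.radians(10)
RREL=Ro.from_rotvec([0,LEAN,0]).as_matrix()@np.array([[0,-1,0],[0,0,1],[-1,0,0.]])
TREL=np.array([0.003,0,.047])-.006*RREL[:,0]
AZ=np.radians(5); SP=Ro.from_rotvec([0,0,AZ]).as_matrix()
PIN=np.array([.5425,-.280,0])
def pick(dz=0): return PIN+[0,0,.062+dz]+SP@TREL, SP@RREL
def ins(z,dx=0,dy=0): return O+S@(np.array([dx,dy,z])+TREL), S@RREL
def err(P,R):
    s=sense(); return P-s['position'], Ro.from_matrix(R@s['tcp_rot'].T).as_rotvec()
E
python3 - <<'E'
from pin import *
print(np.linalg.det(RREL))
for dz in [.1,0]: print(inverse_kinematics(*pick(dz)))
for z in [.1,.07,.03,.004]: print(z,inverse_kinematics(*ins(z)))
P,R=pick(.10); movep(P,R); sleep(.2); print(err(P,R),sense()['time_s'])
e=err(P,R)[0]; movep(P+e,R); sleep(.2); print(err(P,R),sense()['time_s'])
for z in [.1,.07,.03,.004]: print(z,inverse_kinematics(*ins(z)))
E
```

```text
1.0000000000000002
[ 1.08789003  0.77833266 -1.18019102  1.58860822  0.72124031  1.46031005
  1.45208427]
[ 1.08558099  0.92694419 -1.18398617  1.66779235  0.87449965  1.37405965
  1.3436639 ]
0.1 [ 0.65830431  0.16510674 -1.17571107  2.18926481  0.74726617  0.7056239
  0.24486945]
0.07 [ 0.34276579  0.17289442 -0.82524679  2.20177401  0.76420538  0.63037939
  0.22981466]
0.03 [ 0.34762895  0.27941853 -0.83220385  2.19831488  0.94166117  0.62228895
  0.08838883]
0.004 [ 0.33647266  0.34296514 -0.81597374  2.19258577  1.04408136  0.61836889
  0.01074442]
(array([-2.55407176e-05, -9.60259735e-05, -5.09358165e-05]), array([ 2.26703226e-04, -2.34213155e-05, -1.20455409e-04])) 15.425
(array([4.01915546e-05, 1.23794477e-04, 7.95414246e-05]), array([ 1.22090470e-05, -6.36036085e-05,  6.69433404e-05])) 15.875
0.1 [ 0.80335424  0.25639317 -1.37989655  2.18603029  0.86460186  0.78645339
  0.14289574]
0.07 [ 0.60890058  0.26205229 -1.14847721  2.19259446  0.90006154  0.71941284
  0.11804446]
0.03 [ 0.45804274  0.32071783 -0.97096005  2.19390815  1.00305353  0.67248063
  0.04050937]
0.004 [ 0.37634594  0.35819408 -0.86671481  2.19086435  1.06628169  0.63901811
 -0.00567034]
```

```bash
python3 - <<'E'
from pin import *
P,R=pick(0); print(move_l(P,R,feed=.1,until_force=10)); sleep(.15); print(err(P,R)[0])
im,d=camera('wrist'); cv2.imwrite('pics/w5.png',im[:,:,::-1])
g=command_gripper(.0,40); s=sense(); print(s['finger_gap'],s['time_s'],s['wrist_force'].round(1))
im,d=camera('scene'); crop(im[:,:,::-1],130,120,290,270,4,'c12.png')
E
```

```text
False
[-3.49072973e-04  5.45725439e-05 -6.96045528e-04]
0.025278906079716865 17.5917 [ 0.3 -0.3  2.3]
```

View pics/c12.png

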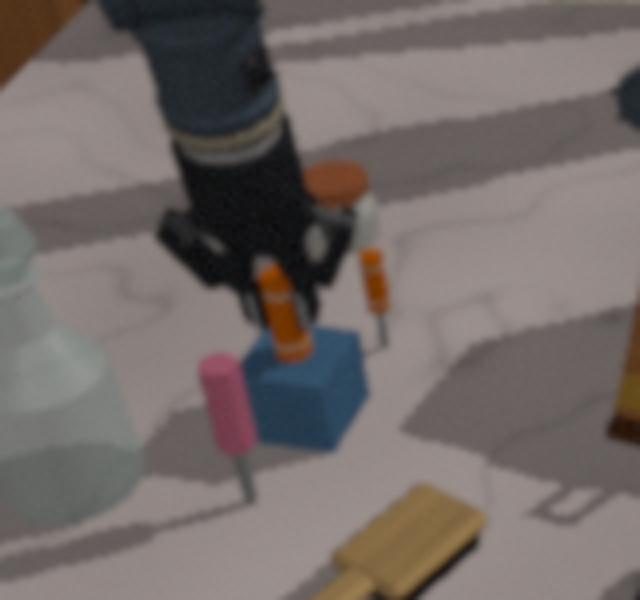

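View pics/w5.png

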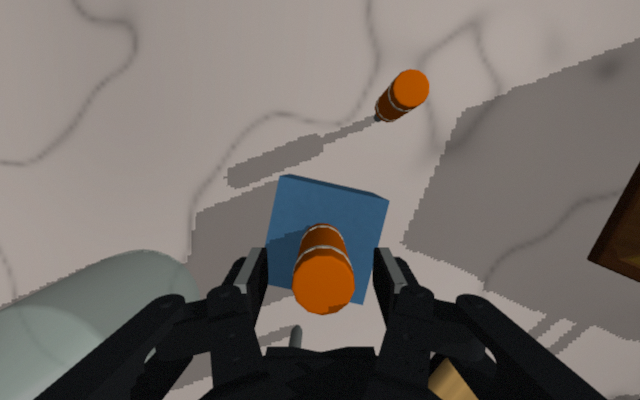

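Gripped: gap 25.3 mm against a 26 mm handle. Lift it and look.

```bash
python3 - <<'E'
from pin import *
P,R=pick(.09); print(move_l(P,R,feed=.12,until_force=25)); P,R=pick(.2); move_l(P,R,feed=.3)
sleep(.1); s=sense(); print(s['finger_gap'],s['time_s'],s['wrist_force'].round(1))
im,d=camera('scene'); crop(im[:,:,::-1],130,70,290,220,4,'c13.png')
im,d=camera('wrist'); np.savez('pics/w6.npz',im=im,d=d,p=s['position'],R=s['tcp_rot']); cv2.imwrite('pics/w6.png',im[:,:,::-1])
E
```

```text
False
0.024965803291671026 19.1583 [ 0.1  0.2 -2.2]
```

View pics/c13.png

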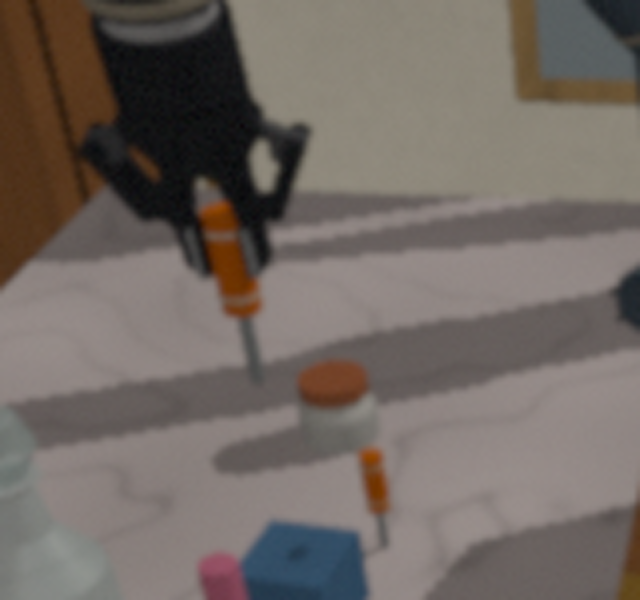

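View pics/w6.png

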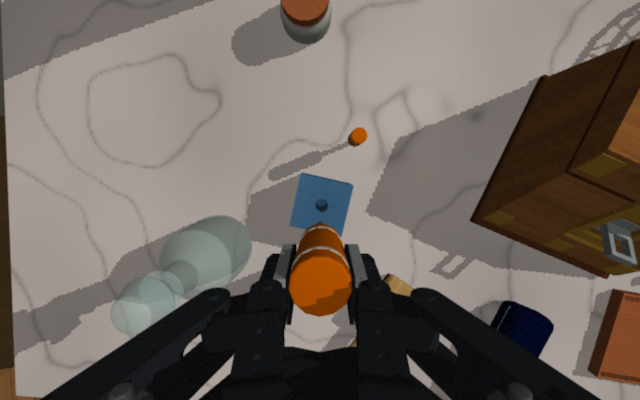

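The pin is out and held upright; the empty hole is at (321,205) in w6. Check pin-in-hand, then move to above the staple with a comfortable joint configuration.

```bash
python3 - <<'E'
from pin import *
W=dict(np.load('pics/w6.npz')); C=wcloud(W)
hp=wrayz(W,321,205,.062); print('hole',hp)
# handle top: orange bright pixels
hsv=cv2.cvtColor(W['im'],cv2.COLOR_RGB2HSV); M=(hsv[...,0]<18)&(hsv[...,1]>180); M[:,:285]=0;M[:,355:]=0;M[:215]=0
Q=C[M]; s=sense()
zt=s['position'][2]-pick(.2)[0][2]+.132+.2
print('expected top z',zt,'max',np.percentile(Q[:,2],99)); T=Q[abs(Q[:,2]-np.percentile(Q[:,2],97))<.004]; print(len(T),(T.max(0)+T.min(0))/2,'expected',PIN+[0,0,zt])
print('proj of expected top centre',wproj(W,PIN+np.array([0,0,zt])),'tip',wproj(W,PIN+np.array([0,0,zt-.125])))
s=sense(); 
q=np.array([.3428,.1729,-.8252,2.2018,.7642,.6304,.2298]); q[1]-=.2
print(s['joint_pos'].round(2)); move_joints(q); sleep(.1); s=sense(); L=(s['position']-O)@S; print(s['time_s'],s['position'],'TCP in staple',L,'target',(ins(.085)[0]-O)@S)
for z in [.1,.085,.07,.03,.004]: print(z,inverse_kinematics(*ins(z)))
E
```

```text
hole [ 0.54127541 -0.27952269  0.062     ]
expected top z 0.3301130550486146 max 0.332053682310743
3077 [ 0.54033764 -0.28121817  0.33023921] expected [ 0.5425     -0.28        0.33011306]
proj of expected top centre [[322.84718685 290.89611062]] tip [[321.14699775 227.97211681]]
[ 1.1   0.7  -1.23  1.47  0.65  1.61  1.52]
20.7417 [0.48484748 0.08685478 0.29772141] TCP in staple [ 0.05122845 -0.00022521  0.19465045] target [ 4.04188907e-03 -2.21962057e-19  1.37908847e-01]
0.1 [ 0.33581377  0.09317293 -0.81328422  2.19944261  0.63112654  0.64847628
  0.34001261]
0.085 [ 0.3367865   0.13240227 -0.81679012  2.20124585  0.69619168  0.63756692
  0.28576157]
0.07 [ 0.33860919  0.1720266  -0.82053341  2.20193693  0.76260509  0.62950766
  0.2311262 ]
0.03 [ 0.34560747  0.27879147 -0.82973976  2.19839935  0.94061968  0.62150721
  0.08921134]
0.004 [ 0.35083116  0.34822617 -0.83412065  2.19195999  1.05197741  0.62556418
  0.00487438]
```

```bash
python3 - <<'E'
from pin import *
P,R=ins(.10,dx=.003); movep(P,R); P,R=ins(.075,dx=.003); move_l(P,R,feed=.1); sleep(.2); print(err(P,R),sense()['time_s'],sense()['finger_gap'])
s=sense();im,d=camera('wrist'); np.savez('pics/w7.npz',im=im,d=d,p=s['position'],R=s['tcp_rot']); cv2.imwrite('pics/w7.png',im[:,:,::-1])
im,d=camera('scene'); crop(im[:,:,::-1],270,110,390,230,6,'c14.png')
im,d=camera('top'); crop(im[:,:,::-1],240,130,380,250,5,'c15.png')
E
```

```text
(array([-0.00011882, -0.00035145, -0.00099484]), array([ 0.00028416,  0.00202025, -0.000486  ])) 21.7 0.025069930816028548
```

View pics/w7.png

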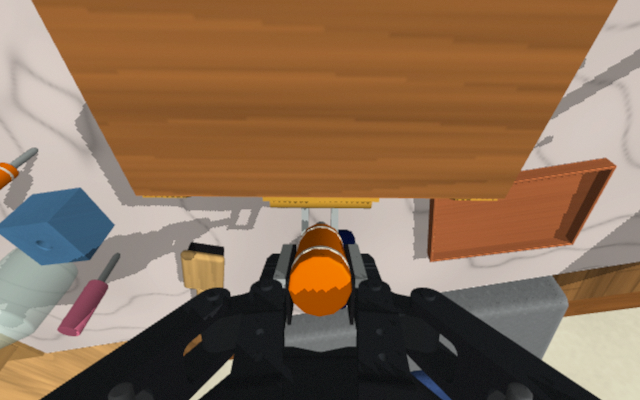

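View pics/c14.png

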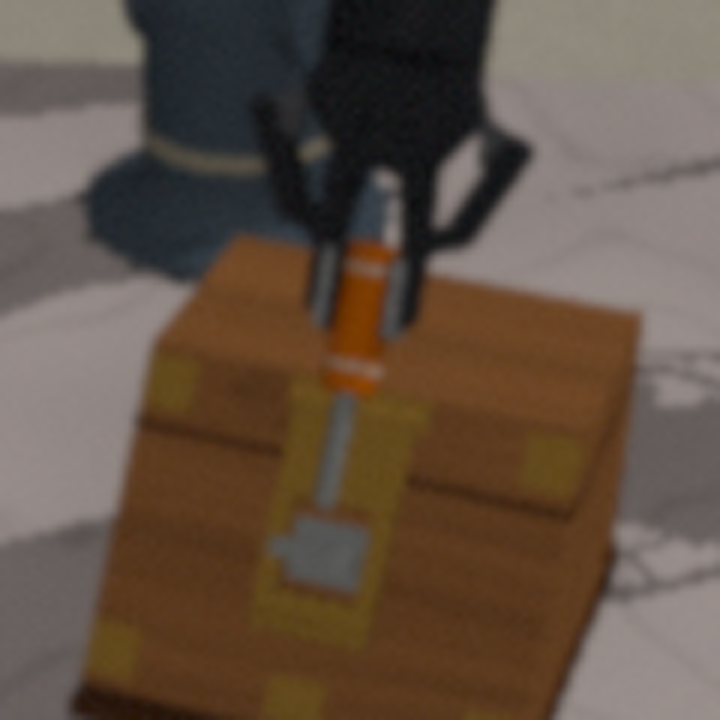

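```bash
python3 - <<'E'
from pin import *
pr=lambda l:(((proj('scene',O+S@(np.array(l)/1000))-[270,110])+.5)*6-.5).round(0)
for n,l in [('tip',[0,0,20]),('shoulder',[0,0,75]),('fr',[18,16,4]),('fr',[18,-16,4]),('fr',[18,16,-4]),('fr',[18,-16,-4]),('pl L',[-20,-30,-38]),('pl R',[-20,30,-38])]: print(n,l,pr(l))
E
```

```text
tip [0, 0, 20] [321. 509.]
shoulder [0, 0, 75] [345. 394.]
fr [18, 16, 4] [337. 550.]
fr [18, -16, 4] [271. 535.]
fr [18, 16, -4] [334. 567.]
fr [18, -16, -4] [268. 552.]
pl L [-20, -30, -38] [247. 616.]
pl R [-20, 30, -38] [366. 644.]
```

View pics/c15.png

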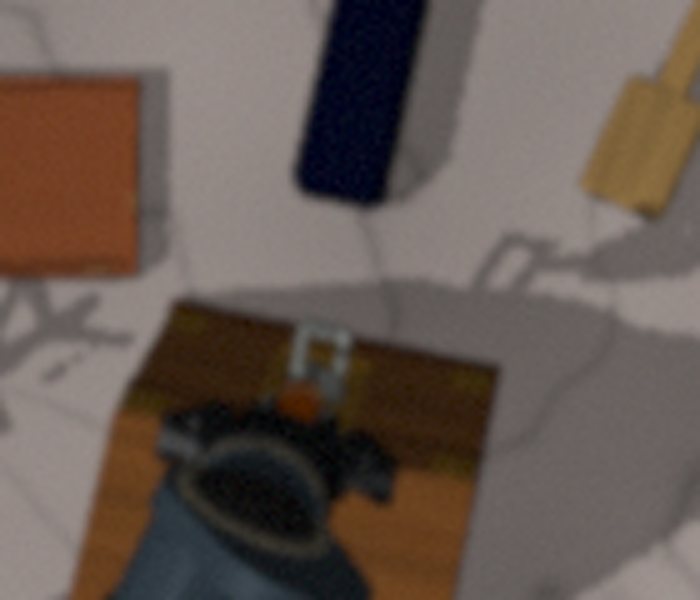

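The shank's axis in the scene view lines up with the staple loop to about 1–2 mm. Inserting along the loop's axis with a force guard.

```bash
python3 - <<'E'
from pin import *
for z,fe in [(.05,.05),(.02,.06),(.001,.03)]:
    P,R=ins(z,dx=.003); h=move_l(P,R,feed=fe,until_force=10); s=sense(); print(z,h,(s['position']-P)@S, s['wrist_force'].round(1),s['finger_gap'].round(4),s['time_s'])
    if h: break
im,d=camera('scene'); crop(im[:,:,::-1],270,110,390,230,6,'c16.png')
E
```

```text
Traceback (most recent call last):
AttributeError: 'float' object has no attribute 'round'
```

```bash
python3 - <<'E'
from pin import *
P,R=ins(.05,dx=.003); s=sense(); print((s['position']-P)@S, s['wrist_force'].round(1),s['time_s'])
im,d=camera('scene'); crop(im[:,:,::-1],270,110,390,230,6,'c16.png')
E
```

```text
[-1.04741527e-04  1.59774481e-04 -1.37684336e-05] [ 0.1  0.2 -0.8] 22.5
```

View pics/c16.png

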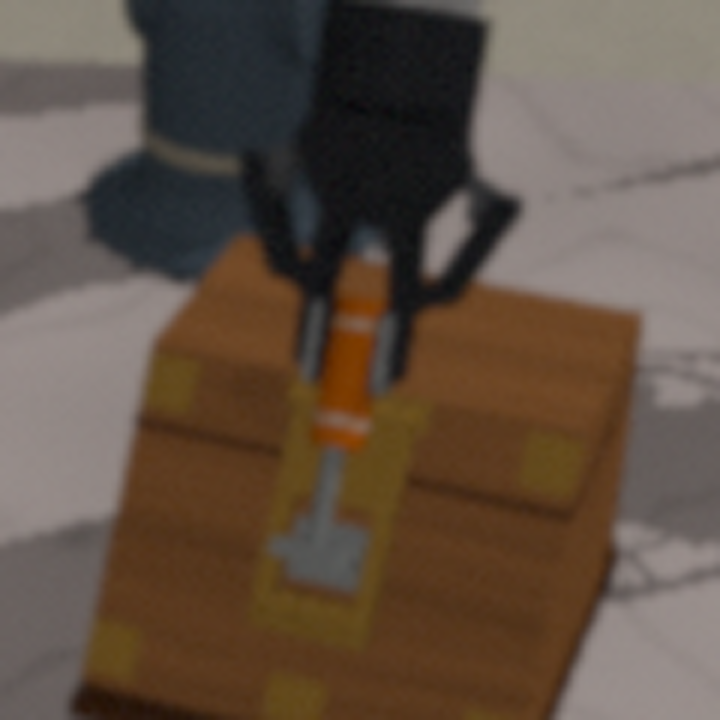

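The tip has entered the loop with no contact force. Continuing.

```bash
python3 - <<'E'
from pin import *
for z,fe in [(.02,.06),(.001,.03)]:
    P,R=ins(z,dx=.003); h=move_l(P,R,feed=fe,until_force=10); s=sense(); print(z,h,(s['position']-P)@S, s['wrist_force'].round(1),round(float(s['finger_gap']),4),s['time_s'])
    if h: break
im,d=camera('scene'); crop(im[:,:,::-1],270,110,390,230,6,'c17.png')
E
```

```text
0.02 False [-2.38588693e-05  2.10962470e-04  1.26356580e-04] [-0.2  0.3 -1.1] 0.0248 23.2
0.001 True [0.0001079  0.00027792 0.00279168] [-0.2  0.5  3.4] 0.0247 23.7417
```

View pics/c17.png

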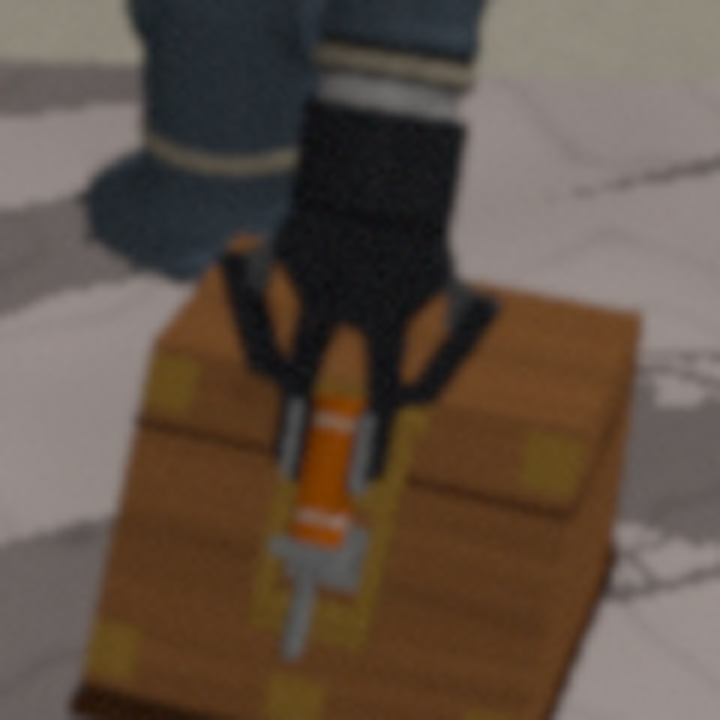

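The contact came at shoulder z≈3.8 mm, where the staple's upper side (4 mm) should stop it, and the shank shows below the staple. Release and back off along the tool axis.

```bash
python3 - <<'E'
from pin import *
command_gripper(.06); sleep(.3); s=sense(); print(s['finger_gap'],s['wrist_force'].round(1))
R=s['tcp_rot']; move_l(s['position']-R[:,0]*.10,feed=.12); s=sense(); move_l(s['position']+[0,0,.12],feed=.3)
movep(O+cx*.03+[0,0,.27],RT); sleep(.2)
s=sense(); im,d=camera('wrist'); np.savez('pics/w8.npz',im=im,d=d,p=s['position'],R=s['tcp_rot']); cv2.imwrite('pics/w8.png',im[:,:,::-1]); print(s['time_s'])
im,d=camera('scene'); cv2.imwrite('pics/s8.png',im[:,:,::-1]); crop(im[:,:,::-1],270,130,390,230,6,'c18.png')
E
```

```text
0.05957429470496351 [-0.7 -0.5  0.8]
28.7833
```

View pics/c18.png

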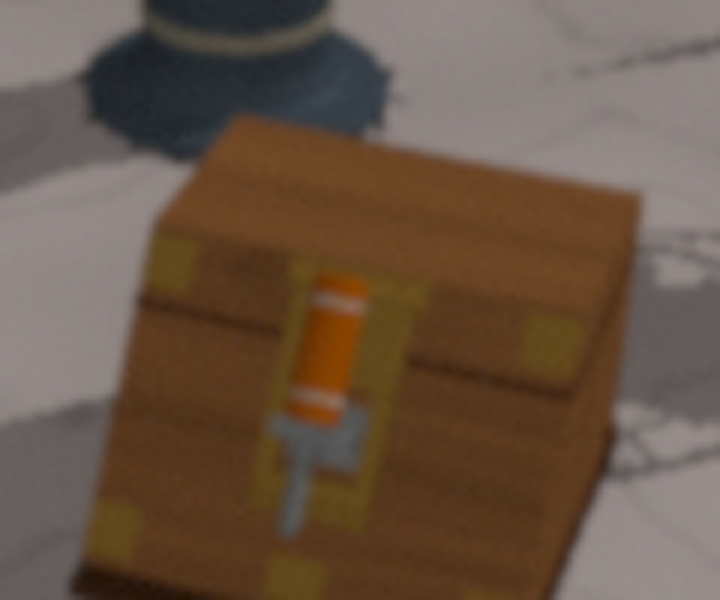

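View pics/w8.png

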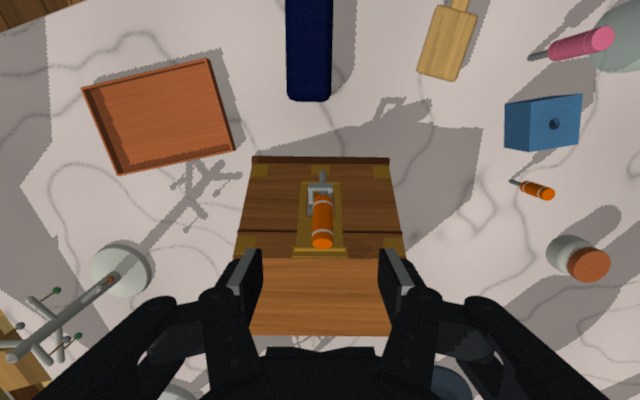

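View pics/s8.png

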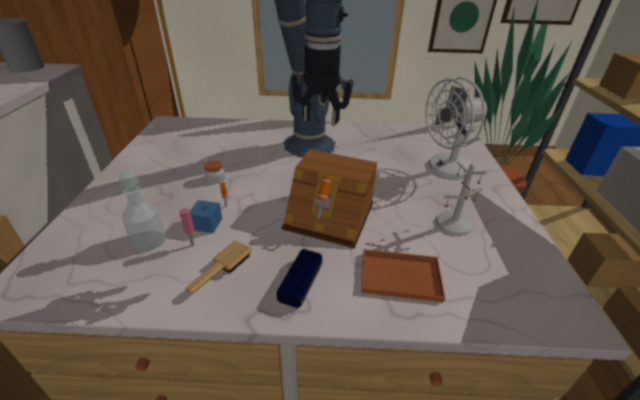

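The pin is through the staple with its handle resting on it, tilted slightly toward the slope (handle (322,220), tip (322,175) in w8). I'll quantify that before handing in.

```bash
python3 - <<'E'
from pin import *
W=dict(np.load('pics/w8.npz')); C=wcloud(W)
hsv=cv2.cvtColor(W['im'],cv2.COLOR_RGB2HSV); M=(hsv[...,0]<16)&(hsv[...,1]>190); M[:,:308]=0;M[:,337:]=0;M[:188]=0;M[253:]=0
ys,xs=np.nonzero(M); print(len(ys),ys.min(),ys.max(),xs.min(),xs.max())
L=(C[M]-O)@S; L=L[(abs(L[:,1])<.03)&(abs(L[:,0])<.05)]
for z in np.arange(.0,.08,.01):
    q=L[abs(L[:,2]-z)<.005]
    if len(q)>5: print(z.round(3),len(q),'outer x',np.percentile(q[:,0],95).round(4),'y mid',(np.percentile(q[:,1],[3,97]).mean()).round(4))
H_=C[205:245,303:311].reshape(-1,3); l=(H_-O)@S; l=l[l[:,2]<.06]; print('hasp x',[np.median(l[abs(l[:,2]-z)<.006,0]).round(4) for z in (.02,.03,.04)], 'slot area z range',l[:,2].min(),l[:,2].max())
tip=C[172:182,318:327].reshape(-1,3); l=(tip-O)@S; print('tip',l[np.argmax(l[:,0])],l[l[:,0]>-.02][:, :].mean(0))
print(sense()['time_s'])
E
```

```text
865 194 248 312 332
0.01 80 outer x 0.0078 y mid -0.0033
0.02 64 outer x 0.0081 y mid -0.004
0.03 120 outer x 0.008 y mid -0.0031
0.04 124 outer x 0.0081 y mid -0.0031
0.05 127 outer x 0.0082 y mid -0.0031
0.06 65 outer x 0.0078 y mid -0.0031
0.07 279 outer x 0.008 y mid -0.0031
hasp x [np.float64(-0.0187), np.float64(-0.0178), np.float64(-0.0178)] slot area z range -0.002763366546920697 0.05976692793922611
tip [ 0.00083457 -0.00475693 -0.02676509] [-0.00207954 -0.00332922 -0.03576522]
28.8833
```

The pin is parallel to the loop axis, with its axis at x≈-5 mm and y≈-3 mm, and the hasp is flat. Everything is inside tolerance and the robot is clear.

```bash
python3 - <<'E'
from rig import *
sleep(.3); print(finish_job(), sense()['time_s'])
E
```

```text
the job is handed in; nothing more can be done
the job is handed in; nothing more can be done
```

The chest is locked and the job is handed in. I swung the hasp shut with closed fingers, took the larger orange-handled pin from the blue stand, slid it through the staple until the handle made contact, let go and backed off.

**Hasp:** depth shows it flat and parallel to the slope. Its outer face reads 2 mm farther out than the nominal position, which is within the camera calibration error.

**Pin:** the handle met the staple with its lower end at about z 3.8 mm, against a staple upper side at 4 mm. After release it lies parallel to the loop axis, at about x −5 mm and y −3 mm, resting against the hasp. The shank shows below the staple.

**Surroundings:** in the last pictures the other objects look unmoved, and the gripper was well clear of everything. The job took about 29 s of the 54 s allowed.

**Failed or disagreed:**
- My first chest fit failed because of bad depth pixels. I refitted it, and the result matched the pictures to about 1–2 mm.
- One script stopped on a print error partway through the insertion. It was harmless: the arm had stopped at the planned point and I continued from there.
- The fully aligned insertion pose was unreachable, so I held the pin with the tool leaned 10° and the wrist turned half round.

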